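# Release the chuck from the quick-release post and rack it

## Robot

A 6-joint arm with a two-finger parallel gripper is mounted at the origin on a cart in front of the work surface, level with it; the furniture and walls round the work are solid. World frame = base frame: x ahead of the robot, y to its left, z up, the work surface at z = 0. Lengths are in mm, angles in rad, forces in N, time in s.
With the tool pointing down it reaches from about 275 to 750 mm from the base axis. Payload 10.2 kg.
Tool frame: the origin (TCP) lies midway between the tips of the shut fingers; the grasp point (between the pads) lies 19 mm behind it; z points along the fingers, y is the line along which they close (so a half turn about z gives the same grasp; the last joint's range is limited). The gripper opens to 88 mm and grips with 3 to 60 N. Pads are 18 mm wide; open, the fingers measure 123 mm over their backs; the gripper's body (75 mm by 187 mm) begins 45 mm behind the grasp point.
Start: joints at [-1.49, 0.313, 1.498, -0, 1.331, -0.223], TCP at [157.04, -500.969, 238.72] pointing down, gripper open.
Joint ranges: [-2.94, 2.94], [-0.97, 2.17], [0.19, 2.56], [-1.23, 4.37], [0.02, 3.11], [-2.88, 2.88]. Speed limits (rad/s): [2.39, 2.39, 3.01, 3.14, 3.14, 3.14].

## Interface

Orientations are given as a rotation vector (axis times angle).
In Python, from station import arm, jaws, planner, camera, calibration, ticket gives the robot as it stands. The module is installed in compiled form; this text tells all that it offers. Calls block until the motion is done:
- arm.goto(position, orientation): joint-space move of the TCP to a pose.
- arm.movel(position, speed=150, ori=None, force_limit=None): straight line of the TCP; ori=None keeps the orientation; speed is the mean speed in mm/s. With force_limit (N) it stops when the force on the tool has changed by that much, and returns True; else False.
- arm.goto_joints(angles): joint-space move.
- jaws.move_gripper(opening, squeeze=None): finger opening in mm; squeeze is the grip in N (None keeps the last); returns when the fingers have stopped.
- arm.hold(seconds).
- planner.inverse_kinematics(position, orientation): joint angles nearest the present ones, or None.
- arm.state(): the state.
- camera(name): name is "side" or "top" or "wrist"; returns the picture (400x640x3 uint8, red, green, blue); there is no depth.
- calibration(name): a dict with "fx", "fy", "cx", "cy" (pixels), "pose" (4x4, takes a point from camera to world coordinates); the wrist camera has in their place "T_tool_cam" (4x4, takes a point from camera to tool coordinates, whose origin is the TCP and whose axes are the flange's). Camera axes: x right, y up, looking along -z (the intrinsics and any distortion apply to the point x, -y, -z); pixel columns grow to the right and rows downward; lengths in mm; the calibration is good to about 2 mm. A picture is of the moment at which its call begins: read the wrist's pose just before it. calibration takes no time and is no camera call.
A pose or a line that the arm cannot do raises arm.Unreachable and nothing moves.
- ticket.finish_job(): hands the job in; it is judged then, once.
The state is a dict: "time_s": time; "q": joint angles; "joint_vel": joint speeds; "joint_efforts": joint torques, N m; "tool_pos": TCP position; "tcp_rot": TCP orientation; "force": force on the tool from outside, world axes, zero at the start; "ft_torque": the same for the moment, N m; "finger_gap": finger opening in mm; "grip_force": force on a finger pad.
Only numpy, scipy, OpenCV 4.12 (cv2) and the standard library are available. Lean on these libraries where they do the work, as an engineer would, in place of code of your own. Each camera call takes 0.05 s, during which the arm holds its last target. There are 200 camera calls.

## Task

Free the small chuck from the quick-release tool post: pull the spring collar up, turn it anticlockwise until it drops into its open notch by the green dot, and leave it open. Take the chuck out and stand it upright on its foot on the clear bench beside the post and let go to change your grip; then lay it on the sloped stand, flat along the slope with its foot fully home against the bottom lip and its nose uphill. Do not disturb the things standing around.

Things in the scene. Friction and masses are not known exactly. Their poses are not given: they have to be found in the camera images.
- collar_grip (a point): Grip point on the axis of the steel spring collar, 8 mm below its top. The collar: knurled upright sleeve round the chuck, 56 mm outside, 48 inside, 33 tall, with a white stripe; locked, its underside is just above the 76 mm square grey deck, its top 86 mm above the bench. Two lugs inside it hold the chuck's foot down until it is open. z is up.
- collar_lift (a joint): How far the collar is pulled up, in m: 0 down, 0.009 at the top stop. A spring pushes it down with about 5 N at the bottom and 9 N at the top (plus its own weight of 2 N). It must be raised over 6.5 mm before it can be turned; in the open notch it rests at 0.003.
- collar_turn (a joint): Turn of the collar, rad, anticlockwise from above: 0 locked (stripe at the red dot), 1.31 open (stripe at the green dot); the notch spans about 1.23 to 1.40 (end stop). In between the raised collar rides on a ledge; let down in the notch it drops 3.5 mm below the ledge and stays. It turns easily.
- post: Quick-release tool post, fixed: dark base plate 104 x 104 x 12 mm, dark column, grey deck with its top 53 mm above the bench. Origin on the axis at the bench, z up. The chuck's foot stands in a well 45 x 27 mm (long side along the post's x), 13 mm deep, its floor 40 mm above the bench; the well stops the chuck turning.
- chuck_center (a point): Centre of the chuck, half-way up: loose, about 0.25 kg, 80 mm long. Round body 28 mm in diameter with a dark knurled head, on a foot plate 42 (x) by 24 (y) by 12 mm thick. z runs from foot to nose. In the post its nose is 120 mm above the bench; its head stands 31 mm clear of the open collar. It stands by itself on its foot and cannot roll when lying on the foot's long side.
- chuck_foot (a point): Centre of the flat underside of the chuck's foot, 40 mm from its centre.
- chuck_nose (a point): Centre of the chuck's nose end, 40 mm from its centre.
- stand: Blue sloped stand, fixed: base 110 x 80 x 10 mm, origin under its centre at the bench, x level, pointing uphill (roughly away from the robot). The bench midway between stand and post, about 0.5 m ahead of the robot, is clear.
- stand_deck: The stand's resting surface. Origin mid-lip in its inner corner, 35 mm above the bench; x up the slope (35 degrees), y across, z off the surface. Lip 72 wide, 22 mm tall. Two black pads: x 0 to 13 mm (72 wide, for the foot), x 52 to 78 mm (50 wide, for the head), open between for fingers. Chuck home: axis along x, 12 to 14 mm off the surface, foot's long side across, centre at x 40 mm.
- dropper_bottle: White dropper bottle with a yellow cap, 45 mm wide, 136 mm tall; bystander at the back. Origin under its centre.
- spray_cleaner: White aerosol can with a red cap, 66 mm wide, 236 mm tall; bystander at the back. Origin under its centre.
- caliper: Digital caliper lying flat at the back, 249 mm long; bystander.
Things that resemble listed ones, but are neither listed nor needed, are in the scene too. Leave any blue look-alike of the part that bears chuck_center alone.

How it is judged (in metres and radians):
On the way, in this order (a step that is already met when the one before it is completed fails the run):
1. the collar is pulled up (value of joint collar_lift above 0.006 m), for 0.05 s.
2. the collar is turned to the open position, has dropped into its notch there and is let go (value of joint collar_turn above 1.15 rad and value of joint collar_lift below 0.0047 m and contact force between the fingers and collar_turn below 0.05 N), for 0.2 s.
3. the chuck stands upright on the bench, clear of post and stand, let go (height (world z) of chuck_center between 0.034 and 0.046 m and angle between chuck_center's own z axis and vertical below 0.12 rad and horizontal distance between chuck_center and post above 0.08 m and linear speed of chuck below 0.02 m/s and contact force between the fingers and chuck below 0.05 N and contact force between chuck and stand below 0.05 N), for 0.2 s.
At the end, for the whole second after the job is handed in: The chuck lies released and at rest on the stand, nose uphill, axis within 0.15 rad of the slope, foot within 5 mm of the lip, within 24 mm of the middle line, axis 8 to 19 mm off the surface; the collar is in its open notch (turned over 1.15 rad, less than 4.7 mm up) (x of chuck_foot in the frame of stand_deck between -0.004 and 0.005 m and y of chuck_center in the frame of stand_deck between -0.024 and 0.024 m and z of chuck_center in the frame of stand_deck between 0.008 and 0.019 m and x of chuck_nose in the frame of stand_deck above 0.07 m and angle between the z axis of chuck_center and the x axis of stand_deck, either way round below 0.15 rad and contact force between chuck and stand above 0.3 N and contact force between the fingers and chuck below 0.05 N and linear speed of chuck below 0.02 m/s and value of joint collar_turn above 1.15 rad and value of joint collar_lift below 0.0047 m); the robot touches nothing.
It fails at once if the dropper bottle is moved by more than 3 cm (distance of dropper_bottle from where it was at the start of the episode above 0.03 m).
It fails at once if the spray cleaner is moved by more than 3 cm (distance of spray_cleaner from where it was at the start of the episode above 0.03 m).
It fails at once if the caliper is moved by more than 3 cm (distance of caliper from where it was at the start of the episode above 0.03 m).
It also fails if it takes over 67 s, if anything falls off the work surface, if the arm or the gripper's body presses on something with over 40 N, if the wrist force passes 120 N, or if a joint passes its speed limit or range.

## Working session

There is one attempt and no reset: what is moved stays moved. The work goes in short steps, each a Python script; the robot and the scene stay as the last script left them, time stands still between calls to the robot, and variables do not carry over. Pictures are saved under pics/ and viewed, at most 10 in all, crops included, and the job is handed in when it is done.

```bash
mkdir -p pics; python3 - <<'E'
from station import arm,camera,calibration
import cv2,numpy as np
np.set_printoptions(precision=4,suppress=True)
s=arm.state();print(s)
for n in("side","top","wrist"):
    i=camera(n);cv2.imwrite(f"pics/{n}0.png",i[:,:,::-1]);c=calibration(n);print(n,{k:np.array(v) for k,v in c.items()})
E
```

```text
{'time_s': 0.0, 'q': array([-1.4904,  0.3135,  1.4984, -0.    ,  1.331 , -0.2234]), 'joint_vel': array([-0.0006, -0.0005, -0.001 ,  0.0007,  0.0007,  0.002 ]), 'joint_efforts': array([ -0.0002, -40.2215, -25.2272,   0.0695,   0.0353,  -0.0001]), 'tool_pos': array([ 156.9893, -500.7384,  238.1746]), 'tcp_rot': array([-3.1042, -0.4751, -0.0001]), 'force': array([ 0.2744,  0.4767, -1.3112]), 'ft_torque': array([-0.0352, -0.052 , -0.0222]), 'grip_force': 0.0, 'finger_gap': 88.26474460785833}
side {'fx': array(383.4983), 'fy': array(383.4983), 'cx': array(317.1727), 'cy': array(196.9057), 'pose': array([[ -0.8829,   0.2426,  -0.4021, 260.5676],
       [ -0.4694,  -0.482 ,   0.7398, 648.6569],
       [ -0.0144,   0.8419,   0.5394, 583.0718],
       [  0.    ,   0.    ,   0.    ,   1.    ]])}
top {'fx': array(452.1696), 'fy': array(452.1696), 'cx': array(323.8535), 'cy': array(201.4378), 'pose': array([[  -0.0017,    0.9905,   -0.1375,  477.2936],
       [  -0.9998,   -0.0042,   -0.0181,   -8.7597],
       [  -0.0185,    0.1375,    0.9903, 1157.7219],
       [   0.    ,    0.    ,    0.    ,    1.    ]])}
wrist {'fx': array(298.3779), 'fy': array(298.3779), 'cx': array(319.6781), 'cy': array(195.4732), 'T_tool_cam': array([[   0.001 ,    0.9619,    0.2734,   69.2411],
       [   1.    ,   -0.001 ,    0.    ,    0.1122],
       [   0.0003,    0.2734,   -0.9619, -145.143 ],
       [   0.    ,    0.    ,    0.    ,    1.    ]])}
```

View pics/top0.png

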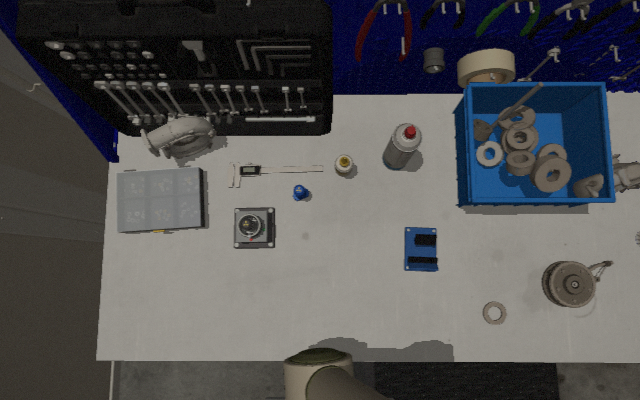

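View pics/side0.png

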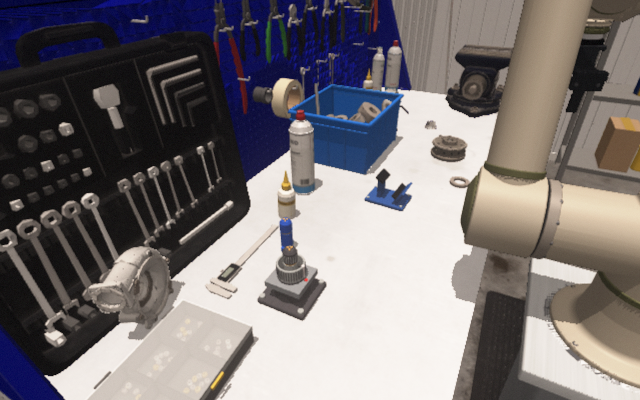

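Top view: post at px (254,228), with its chuck at about (250,226); blue stand at (421,249); bottle (344,166), spray can (402,150), caliper (275,169). Chuck candidates are the grey one in the post, (250,226), and a blue free-standing one, (301,193). The blue one is the look-alike to leave alone. I'll get coarse positions, then look with the wrist camera.

```bash
cat > h.py <<'E'
from station import arm,jaws,planner,camera,calibration,ticket
import cv2,numpy as np
from scipy.spatial.transform import Rotation as R
np.set_printoptions(precision=2,suppress=True)
def down(yaw): # tool z down, tool x at angle yaw (world)
    c,s=np.cos(yaw),np.sin(yaw)
    return R.from_matrix(np.array([[c,s,0],[s,-c,0],[0,0,-1]])).as_rotvec()
def wpose(st):
    T=np.eye(4);T[:3,:3]=R.from_rotvec(st["tcp_rot"]).as_matrix();T[:3,3]=st["tool_pos"]
    return T@np.array(calibration("wrist")["T_tool_cam"])
def ray(n,u,v,z,P=None):
    c=calibration(n);P=np.array(c["pose"]) if P is None else P
    d=P[:3,:3]@np.array([(u-c["cx"])/c["fx"],-(v-c["cy"])/c["fy"],-1]);o=P[:3,3]
    return o+d*(z-o[2])/d[2]
def snap(n,f):
    P=wpose(arm.state()) if n=="wrist" else None
    i=camera(n);cv2.imwrite(f"pics/{f}.png",i[:,:,::-1]);
    if P is not None: np.save(f"pics/{f}.npy",P)
    return i,P
E
python3 - <<'E'
from h import *
for n,u,v,z in [("post",254,228,12),("stand",421,249,5),("chucknose",248,225,120),("blue",301,193,40),("bottle",344,170,50),("caliper",275,169,5)]: print(n,ray("top",u,v,z))
p=ray("top",254,228,12)
s=arm.state();print(wpose(s)[:3,:3])
# blue base plate mask of stand in top & post side view check
# view pose: camera sits 69 along tool x and tilted; place camera roughly above post
for yaw in (np.pi,0,np.pi/2,-np.pi/2):
    q=planner.inverse_kinematics([p[0],p[1],270],down(yaw));print(yaw,q)
E
```

```text
post [568.88 190.06  12.  ]
stand [ 514.95 -233.09    5.  ]
chucknose [567.23 185.34 120.  ]
blue [654.07  68.83  40.  ]
bottle [710.1  -38.99  50.  ]
caliper [723.21 139.41   5.  ]
[[ 0.3   0.92  0.26]
 [-0.95  0.29  0.08]
 [-0.   -0.27  0.96]]
3.141592653589793 [ 0.13  0.46  1.2  -0.    1.48 -1.44]
0 [ 0.13  0.46  1.2  -0.    1.48  1.7 ]
1.5707963267948966 [ 0.13  0.46  1.2  -0.    1.48  0.13]
-1.5707963267948966 None
```

```bash
python3 - <<'E'
from h import *
jaws.move_gripper(88)
arm.goto([515,-233,250],down(np.pi/2+.001)); snap("wrist","w_stand")
arm.goto([568,188,235],down(0)); snap("wrist","w_post")
s=arm.state();print(s["time_s"],s["tool_pos"],s["q"],s["force"])
a=cv2.imread("pics/w_stand.png");b=cv2.imread("pics/w_post.png")
cv2.imwrite("pics/two.png",cv2.resize(np.hstack([a[:,100:540],b[:,100:540]]),(800,364)))
E
```

```text
4.1083 [568.19 187.44 235.03] [ 0.12  0.48  1.27 -0.    1.4   1.69] [ 0.74 -0.64  0.33]
```

View pics/two.png

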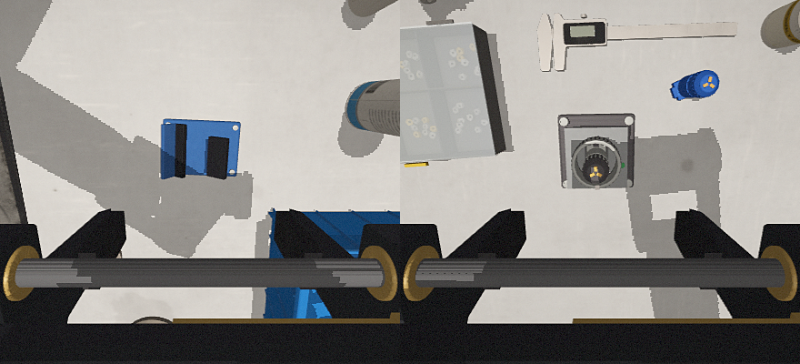

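The wrist views show the stand at display (200,149) with its lip on the left (-x) and the uphill pad on the right. The post is at (597,150) with the dark-headed chuck in it; the blue look-alike at (695,83) stays out of it. One enlarged crop will confirm this.

```bash
python3 - <<'E'
import cv2,numpy as np
a=cv2.imread("pics/w_stand.png")[120:210,265:375];b=cv2.imread("pics/w_post.png")[115:215,265:365]
a=cv2.resize(a,(440,360),interpolation=cv2.INTER_CUBIC);b=cv2.resize(b,(360,360),interpolation=cv2.INTER_CUBIC)
cv2.imwrite("pics/crop.png",np.hstack([a,b]))
E
```

```text
(no output)
```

View pics/crop.png

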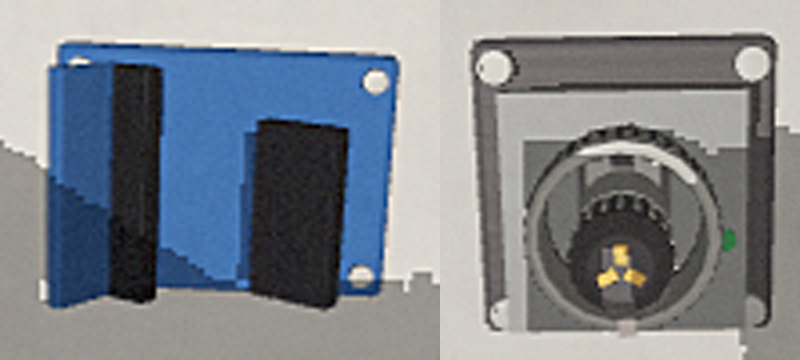

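The crop shows the dark-headed grey chuck in the collar of the post: nose at crop (620,270), foot's long side along image vertical, green dot on the right. The stand's base corners are at crop (60,43), (399,58) and (377,294). These go to rays, checked against the known sizes.

```bash
python3 - <<'E'
from h import *
Pp=np.load("pics/w_post.npy");Ps=np.load("pics/w_stand.npy")
pc=lambda x,y:(265+(x-440+.5)/3.6-.5,115+(y+.5)/3.6-.5)
sc=lambda x,y:(265+(x+.5)/4-.5,120+(y+.5)/4-.5)
W=lambda p,z,P:ray("wrist",*p,z,P)
S=[W(pc(*p),13,Pp) for p in [(495,68),(752,64),(757,310),(502,313)]]
print("screws",np.array(S)[:,:2],np.mean(S,0)); print([np.linalg.norm(S[i]-S[i-3]) for i in range(4)])
print("yaw",[np.degrees(np.arctan2(*(b-a)[1::-1])) for a,b in((S[1],S[0]),(S[2],S[3]),(S[3],S[0]),(S[2],S[1]))])
D=[W(pc(*p),53,Pp) for p in [(497,93),(748,93),(747,330),(509,330)]];print("deck",np.array(D)[:,:2],np.mean(D,0)[:2])
print("nose",W(pc(620,272),120,Pp))
L,Rr=W(pc(525,240),86,Pp),W(pc(722,240),86,Pp);print("collar L/R",L,Rr,(L+Rr)/2)
T,B=W(pc(625,124),86,Pp),W(pc(625,322),86,Pp);print("collar T/B",T,B,(T+B)/2)
g=W(pc(728,240),53,Pp);print("green",g)
C=[W(sc(*p),10,Ps) for p in [(60,43),(399,58),(377,294)]]
c=(C[0]+C[2])/2;print("stand",np.array(C)[:,:2],c,np.linalg.norm(C[1]-C[0]),np.linalg.norm(C[2]-C[1]),"yaw",np.degrees(np.arctan2(*(C[1]-C[0])[1::-1])),np.degrees(np.arctan2(*(C[1]-C[2])[1::-1]))-90)
h=[W(sc(*p),35+22*np.cos(np.radians(35)),Ps) for p in [(50,66),(112,66),(112,300),(50,305)]];print("lip top cands",np.array(h)[:,:2])
# same with top camera
i=cv2.imread("pics/top0.png");hsv=cv2.cvtColor(i,cv2.COLOR_BGR2HSV)
m=cv2.inRange(hsv[215:280,390:450],(95,120,30),(125,255,255));x,y,w,hh=cv2.boundingRect(m);print(x+390,y+215,w,hh)
a=ray("top",x+389.5,y+214.5+hh,10);b=ray("top",x+389.5+w,y+214.5,10);print("stand top cam",a,b,(a+b)/2)
E
```

```text
screws [[610.86 235.13]
 [612.23 148.93]
 [526.07 144.59]
 [524.89 235.71]] [568.51 191.09  13.  ]
[np.float64(86.21214202013208), np.float64(86.27121668908414), np.float64(91.12362975115882), np.float64(85.97751620884127)]
yaw [np.float64(90.91248899911878), np.float64(90.74603554384593), np.float64(-0.3841183668858992), np.float64(2.882432251133382)]
deck [[606.38 229.55]
 [606.43 154.03]
 [531.52 152.21]
 [531.47 228.36]] [568.95 191.04]
nose [568.46 191.58 120.  ]
collar L/R [568.72 218.83  86.  ] [568.76 163.49  86.  ] [568.74 191.16  86.  ]
collar T/B [601.19 190.65  86.  ] [544.6  190.81  86.  ] [572.89 190.73  86.  ]
green [561.05 158.98  53.  ]
stand [[ 463.04 -187.89]
 [ 570.3  -192.52]
 [ 566.14 -270.11]] [ 514.59 -229.     10.  ] 107.36573885196559 77.69751496770691 yaw -2.4700813213293693 -3.073121760907398
lip top cands [[ 465.63 -191.56]
 [ 483.12 -191.56]
 [ 481.44 -260.11]
 [ 462.92 -261.66]]
405 227 33 44
stand top cam [ 461.36 -189.33   10.  ] [ 571.37 -275.49   10.  ] [ 516.37 -232.41   10.  ]
```

```bash
python3 - <<'E'
from h import *
Ps=np.load("pics/w_stand.npy")
sc=lambda x,y:(265+(x+.5)/4-.5,120+(y+.5)/4-.5)
W=lambda p,z:ray("wrist",*p,z,Ps)
a=np.radians(35);yaw=np.radians(-2.8);ex=np.array([np.cos(yaw),np.sin(yaw)]);ey=np.array([-ex[1],ex[0]])
for n,pts,s,z in [("corner",[(113,66),(111,298)],0,0),("pad13",[(162,66),(157,301)],13,0),("h52",[(258,120),(248,294)],52,0),("h78",[(349,127),(335,306)],78,0)]:
    q=[W(sc(*p),35+s*np.sin(a)+z*np.cos(a))[:2] for p in pts]
    print(n,np.array(q),np.linalg.norm(q[0]-q[1]),"yaw",np.degrees(np.arctan2(*(q[0]-q[1])[::-1]))-90,"origin",np.mean(q,0)-ex*s*np.cos(a))
# IK checks
def tilt(phi,yaw=0): # tool z phi below horizontal towards yaw, tool x upward
    z=np.array([np.cos(phi),0,-np.sin(phi)]);x=np.array([np.sin(phi),0,np.cos(phi)])
    return (R.from_euler('z',yaw)*R.from_matrix(np.c_[x,np.cross(z,x),z])).as_rotvec()
for phi in (10,15,20,30):
  for p in ([500,-20,42],[530,-20,42],[380,-20,60],[460,-20,42]):
    print(phi,p,planner.inverse_kinematics(p,tilt(np.radians(phi))))
  print(phi,"final",planner.inverse_kinematics([505,-228,55],tilt(np.radians(phi+55),np.radians(-2.8))))
E
```

```text
corner [[ 481.81 -193.01]
 [ 479.44 -264.53]] 71.55359660385948 yaw -1.894579366403363 origin [ 480.63 -228.77]
pad13 [[ 496.71 -192.41]
 [ 494.25 -263.4 ]] 71.03288974448223 yaw -1.9880511700948205 origin [ 484.85 -227.38]
h52 [[ 524.06 -205.24]
 [ 521.63 -254.99]] 49.81209244653556 yaw -2.792983261153509 origin [ 480.3  -228.03]
h78 [[ 547.59 -205.2 ]
 [ 545.2  -254.29]] 49.14800594450867 yaw -2.78403674294961 origin [ 482.58 -226.63]
10 [500, -20, 42] [-0.55  0.92  2.43  2.6   1.58 -1.68]
10 [530, -20, 42] [-0.49  0.89  2.35  2.66  1.49 -1.62]
10 [380, -20, 60] None
10 [460, -20, 42] [-0.66  1.    2.53  2.49  1.71 -1.81]
10 final [-0.76  0.46  1.91  0.61  0.5   0.35]
15 [500, -20, 42] [-0.54  0.84  2.44  2.62  1.43 -1.64]
15 [530, -20, 42] [-0.48  0.82  2.36  2.67  1.34 -1.59]
15 [380, -20, 60] None
15 [460, -20, 42] [-0.64  0.9   2.54  2.52  1.55 -1.75]
15 final [-0.74  0.48  1.86  0.41  0.57  0.56]
20 [500, -20, 42] [-0.52  0.75  2.44  2.63  1.26 -1.6 ]
20 [530, -20, 42] [-0.47  0.74  2.36  2.67  1.18 -1.55]
20 [380, -20, 60] None
20 [460, -20, 42] [-0.62  0.8   2.55  2.55  1.39 -1.69]
20 final [-0.71  0.5   1.8   0.26  0.65  0.72]
30 [500, -20, 42] [-0.49  0.59  2.41  2.61  0.93 -1.49]
30 [530, -20, 42] [-0.44  0.6   2.33  2.63  0.86 -1.45]
30 [380, -20, 60] None
30 [460, -20, 42] [-0.57  0.6   2.52  2.56  1.03 -1.56]
30 final [-0.66  0.55  1.68  0.07  0.84  0.92]
```

Everything fits: post axis (568.7,191.1) with yaw about 0.7°; deck origin (481.5,-228,35) with yaw about -2.5° (pad widths measured 71/50, given 72/50). Next is the collar.

```bash
cat >> h.py <<'E'
def tilt(phi,yaw=0): # tool z phi below horizontal towards yaw, tool x upward
    z=np.array([np.cos(phi),0,-np.sin(phi)]);x=np.array([np.sin(phi),0,np.cos(phi)])
    return (R.from_euler('z',yaw)*R.from_matrix(np.c_[x,np.cross(z,x),z])).as_rotvec()
def rep(t):
    s=arm.state();print(t,"t%.1f"%s["time_s"],s["tool_pos"],"F",s["force"],"gap %.1f g %.1f"%(s["finger_gap"],s["grip_force"]));return s
E
python3 - <<'E'
from h import *
P=[568.7,191.1]
arm.movel(P+[140],150,down(0)); print(arm.movel(P+[61],80,force_limit=15)); rep("at")
jaws.move_gripper(50,40); rep("grip")
arm.movel(P+[69.8],30); s=rep("up"); arm.hold(.1)
q=np.array(s["q"]);q[5]-=1.34
arm.goto_joints(q); s=rep("turned");print(s["ft_torque"],s["q"])
arm.movel(P+[64],30); rep("low")
jaws.move_gripper(88); s=rep("open")
arm.movel(P+[150],150); 
q=arm.state()["q"]
arm.goto([568,188,235],down(0)); snap("wrist","w2"); rep("")
b=cv2.imread("pics/w2.png")[115:215,265:365];cv2.imwrite("pics/c2.png",cv2.resize(b,(500,500),interpolation=cv2.INTER_CUBIC))
E
```

```text
False
at t6.0 [569.02 191.15  61.55] F [ 0.17 -0.16  0.22] gap 88.1 g 0.0
grip t6.6 [568.73 191.62  61.12] F [0.3  4.28 0.87] gap 55.9 g 40.0
up t7.1 [568.55 191.54  68.75] F [ 4.47  5.16 -9.62] gap 55.7 g 40.0
turned t8.4 [569.51 190.58  67.92] F [ 8.12 -2.22 -8.81] gap 55.9 g 40.0
[-0.33 -1.49 -0.05] [ 0.13  0.65  1.45 -0.    1.04  0.36]
low t8.7 [569.57 190.51  64.09] F [ 5.34 -1.31 -3.31] gap 56.0 g 40.0
open t9.3 [568.63 191.12  63.97] F [ 0.5   0.06 -0.09] gap 88.2 g 0.0
 t11.3 [567.84 187.98 234.28] F [-0.03 -0.28 -0.49] gap 88.1 g 0.0
```

View pics/c2.png

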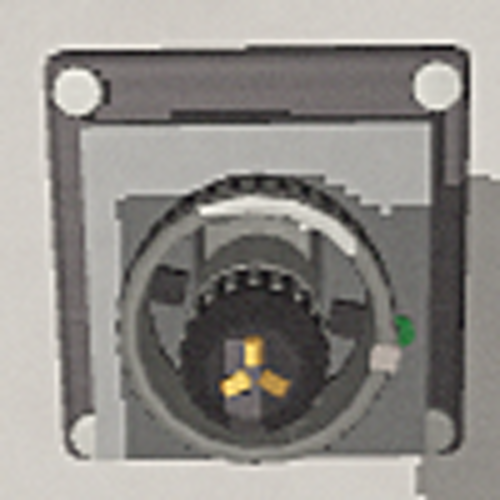

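The collar has turned: stripe at crop (386,357), next to the green dot at (404,330), with the lugs now clear of the foot. I'll compute the turn angle and height.

```bash
python3 - <<'E'
from h import *
P1=np.load("pics/w_post.npy");P2=np.load("pics/w2.npy")
C=np.array([568.7,191.1])
a=ray("wrist",265+(627.5-440)/3.6-.5,115+327.5/3.6-.5,86,P1)[:2]-C
A=np.arctan2(a[1],a[0])
for z in (86,89,92):
    b=ray("wrist",265+386.5/5-.5,115+357.5/5-.5,z,P2)[:2]-C
    print(z,np.degrees(A),a,b,(np.arctan2(b[1],b[0])-A)%(2*np.pi))
    for px in((119,315),(400,315)): print("edge",ray("wrist",265+px[0]/5-.5,115+px[1]/5-.5,z,P2))
g=ray("wrist",265+404/5-.5,115+330/5-.5,53,P2)[:2]-C;print("green",np.arctan2(g[1],g[0])-A+2*np.pi)
E
```

```text
86 -178.06655519236432 [-25.61  -0.86] [ -5.17 -25.96] 1.3406138859206411
edge [572.22 219.11  86.  ]
edge [572.34 162.63  86.  ]
89 -178.06655519236432 [-25.61  -0.86] [ -4.41 -25.73] 1.3672605861563238
edge [572.89 218.79  89.  ]
edge [573.01 162.88  89.  ]
92 -178.06655519236432 [-25.61  -0.86] [ -3.66 -25.5 ] 1.3946404248747382
edge [573.56 218.47  92.  ]
edge [573.67 163.14  92.  ]
green 7.603525144480821
```

Turn is about 1.34 rad and the collar is down in the notch. Next: take the chuck, turn it 90°, and stand it on the bench.

```bash
python3 - <<'E'
from h import *
P=[568.7,191.1]
arm.goto(P+[160],down(np.pi/2)); arm.movel(P+[94],80); rep("at")
jaws.move_gripper(20,30); rep("grip")
arm.movel(P+[190],80); s=rep("up")
B=[520,-20]
arm.goto(B+[170],down(0)); arm.movel(B+[62],100); print(arm.movel(B+[51],15,force_limit=5)); rep("down")
snap("side","s3")
jaws.move_gripper(88,30);rep("open")
arm.movel(B+[130],100);arm.goto([500,-20,300],down(0));snap("wrist","w3");snap("side","s3b");rep("")
b=cv2.imread("pics/w3.png")[60:260,200:440];c=cv2.imread("pics/s3b.png")[160:330,220:440]
cv2.imwrite("pics/c3.png",np.hstack([cv2.resize(b,(400,333)),cv2.resize(c,(400,333))]))
E
```

```text
at t13.7 [569.02 191.15  94.54] F [ 0.38 -0.03 -0.01] gap 88.1 g 0.0
grip t14.6 [569.03 191.07  94.17] F [1.75 0.11 1.59] gap 27.1 g 30.0
up t16.0 [568.47 191.04 189.4 ] F [-0.51 -0.23 -3.56] gap 27.1 g 30.0
True
down t18.9 [520.19 -20.18  54.04] F [-0.24 -0.56  4.83] gap 27.0 g 29.9
open t19.9 [519.46 -19.9   53.34] F [-0.53 -0.13 -0.36] gap 88.3 g 0.0
 t21.6 [499.67 -19.92 297.62] F [-0.7   1.03 -0.14] gap 88.2 g 0.0
```

View pics/c3.png

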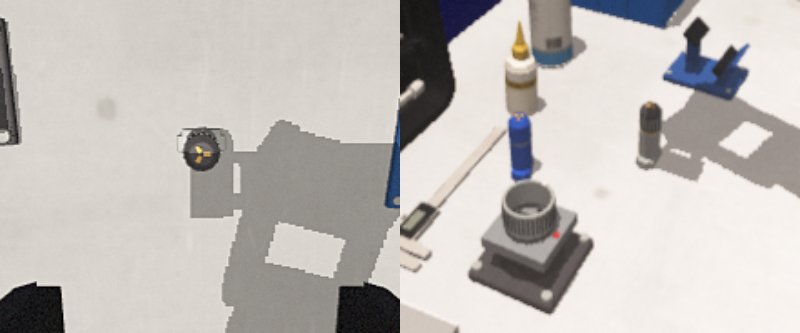

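The chuck stands upright at about (520,-20), foot long side across (wrist crop (202,150)); the side view agrees, and the collar is open. Regrip with the tool tilted.

```bash
python3 - <<'E'
from h import *
phi=np.radians(25);o=tilt(phi);tz=np.array([np.cos(phi),0,-np.sin(phi)])
G=np.array([520,-20,42.]);T=G+19*tz;up=lambda z:[T[0],T[1],z]
for z in(260,200,140,80,T[2]): print(z,planner.inverse_kinematics(up(z),o))
arm.goto(up(260),o);rep("pre")
arm.movel(up(130),120);arm.movel(T,60,force_limit=15);rep("at")
snap("side","s4");snap("top","t4")
b=cv2.imread("pics/s4.png")[160:330,220:440];c=cv2.imread("pics/t4.png")[150:300,250:450]
cv2.imwrite("pics/c4.png",np.hstack([cv2.resize(b,(400,333)),cv2.resize(c,(400,300))[:,:].copy() if 0 else cv2.resize(c,(400,333))]))
E
```

```text
260 [-0.44  0.    2.23  1.98  0.44 -0.65]
200 [-0.44  0.15  2.3   2.31  0.56 -1.02]
140 [-0.44  0.33  2.33  2.51  0.72 -1.27]
80 [-0.44  0.54  2.34  2.62  0.9  -1.43]
33.97025302692671 [-0.44  0.7   2.32  2.67  1.03 -1.51]
pre t23.4 [537.49 -19.96 260.17] F [-0.24 -0.15 -0.34] gap 88.0 g 0.0
at t26.3 [537.3  -20.    34.28] F [-0.29 -0.55  0.07] gap 87.9 g 0.0
```

View pics/c4.png

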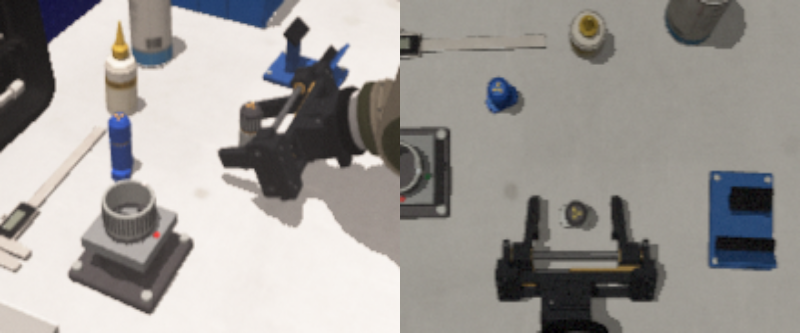

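Fingers straddle the chuck (top view (574,213)) and it is centred. Grip, lift, and go to the pose above the stand.

```bash
cat >> h.py <<'E'
phi=np.radians(25);SY=np.radians(-2.5);a35=np.radians(35)
Rd=R.from_euler('z',SY).as_matrix()@np.array([[np.cos(a35),0,-np.sin(a35)],[0,1,0],[np.sin(a35),0,np.cos(a35)]])
O=np.array([481.5,-228,35.]); of=tilt(phi+np.radians(55),SY); tzf=R.from_rotvec(of).as_matrix()[:,2]
def place(s,z,y=0): # TCP for grasp point at deck coords (chuck foot at s)
    return O+Rd@np.array([s+42,y,z])+19*tzf
E
python3 - <<'E'
from h import *
arm.movel(arm.state()["tool_pos"],50) if 0 else None
jaws.move_gripper(20,40);s=rep("grip")
T=np.array(s["tool_pos"])
arm.movel(T+[0,0,60],60);rep("l");arm.movel(T+[0,0,230],120);rep("lift")
pre=place(14,130);print(pre,planner.inverse_kinematics(pre,of),planner.inverse_kinematics(place(0,13),of))
arm.goto(pre,of);s=rep("pre");print(R.from_rotvec(s["tcp_rot"]).as_matrix()[:,2],tzf,s["q"])
arm.movel(place(12,45),100);rep("near")
snap("wrist","w5");snap("side","s5")
b=cv2.imread("pics/w5.png")[:,140:500];c=cv2.imread("pics/s5.png")[130:270,330:490]
cv2.imwrite("pics/c5.png",np.hstack([cv2.resize(b,(400,444)),cv2.resize(c,(400,444))]))
E
```

```text
grip t27.4 [537.36 -20.3   34.09] F [ 0.1  -1.88  0.93] gap 26.1 g 40.0
l t28.5 [537.22 -20.25  93.69] F [-1.66 -0.4  -2.77] gap 26.4 g 40.0
lift t30.1 [537.16 -20.21 263.68] F [-0.19  0.3  -2.94] gap 26.5 g 40.0
[ 456.13 -226.89  154.9 ] [-0.75  0.29  1.78  0.14  0.95  0.79] [-0.68  0.54  1.72  0.15  0.75  0.83]
pre t31.7 [ 456.2  -226.35  154.79] F [ 0.25  0.14 -2.71] gap 26.6 g 40.0
[ 0.17 -0.01 -0.98] [ 0.17 -0.01 -0.98] [-0.75  0.29  1.78  0.14  0.95  0.79]
near t32.7 [ 503.25 -229.08   84.59] F [ 0.17 -0.   -3.12] gap 26.3 g 40.0
```

View pics/c5.png

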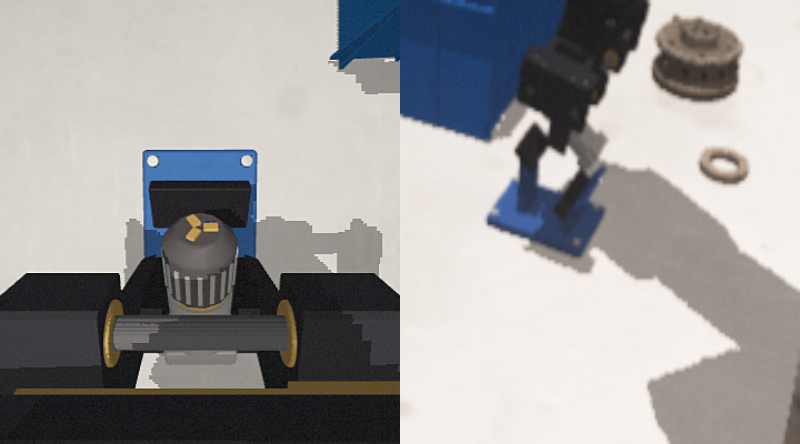

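The chuck is held nose-uphill, centred over the pad (nose at (203,228), pad at (200,203)). Lower, slide home, release.

```bash
python3 - <<'E'
from h import *
dk=lambda s:Rd.T@(np.array(s["tool_pos"])-19*R.from_rotvec(s["tcp_rot"]).as_matrix()[:,2]-O)-[42,0,0]
arm.movel(place(8,20),60)
print(arm.movel(place(8,10),12,force_limit=5));s=rep("low");z=dk(s)[2];print(dk(s))
print(arm.movel(place(-6,z-.3),12,force_limit=8));s=rep("slid");print(dk(s))
jaws.move_gripper(50,10);s=rep("open");print(dk(s))
snap("wrist","w6");snap("side","s6");snap("top","t6")
b=cv2.imread("pics/w6.png")[:,140:500];c=cv2.imread("pics/s6.png")[150:250,350:440]
cv2.imwrite("pics/c6.png",np.hstack([cv2.resize(b,(400,444)),cv2.resize(c,(400,444),interpolation=cv2.INTER_CUBIC)]))
E
```

```text
True
low t33.7 [ 513.45 -228.71   59.58] F [-0.78  0.01 -2.34] gap 26.5 g 40.1
[ 6.36  0.65 18.99]
True
slid t34.3 [ 507.9  -228.67   54.98] F [ 2.76 -0.12  2.01] gap 26.3 g 40.0
[-0.82  0.41 18.41]
open t34.8 [ 507.23 -228.27   54.21] F [-0.5   0.03  0.04] gap 50.1 g 0.0
[-1.78  0.76 18.16]
```

View pics/c6.png

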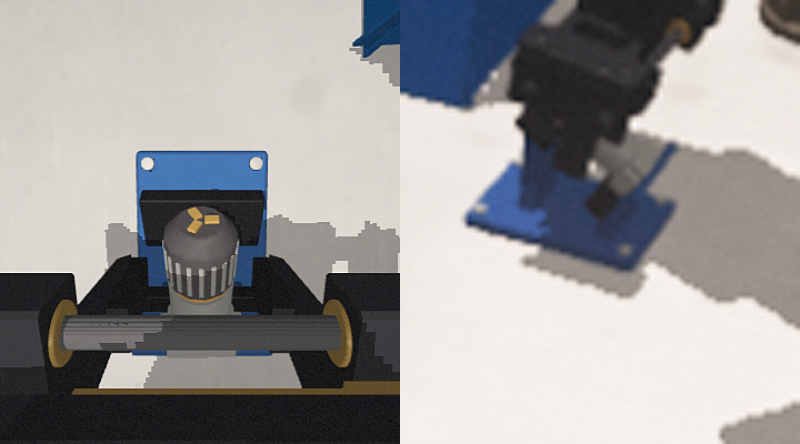

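The lowering stopped early, so the chuck dropped the last ~5 mm on release. Retreat and check how it lies.

```bash
python3 - <<'E'
from h import *
jaws.move_gripper(70)
s=arm.state();p=np.array(s["tool_pos"]);arm.movel(p-100*tzf,100)
arm.goto([500,-228,270],down(np.pi/2)); i,P=snap("wrist","w7"); rep("")
cv2.imwrite("pics/c7.png",cv2.resize(i[90:240,230:410,::-1],(720,600),interpolation=cv2.INTER_CUBIC))
E
```

```text
t38.0 [ 499.86 -227.97  269.48] F [ 0.48  0.74 -0.45] gap 70.3 g 0.0
```

View pics/c7.png

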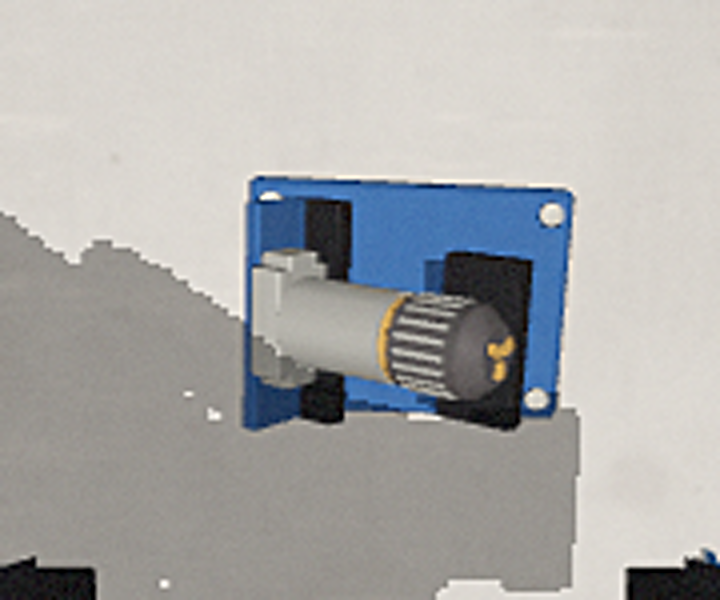

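The chuck lies nose uphill with its foot at the lip (foot edge at crop (253,265)–(258,383), nose at (498,357)). I'll check with rays in the deck frame.

```bash
python3 - <<'E'
from h import *
P=np.load("pics/w7.npy");c=calibration("wrist")
def dray(x,y,coord,val):
    u,v=230+(x+.5)/4-.5,90+(y+.5)/4-.5
    d=Rd.T@P[:3,:3]@np.array([(u-c["cx"])/c["fx"],-(v-c["cy"])/c["fy"],-1]);o=Rd.T@(P[:3,3]-O)
    return o+d*(val-o[coord])/d[coord]
for n,p,k,v in [("lip inner corner top",(305,198),2,0),("lip cornerbot",(302,420),2,0),("pad end",(351,202),2,0),("pad52",(445,252),2,0),("pad78",(531,262),2,0),("foot edge a z24",(253,265),2,24),("foot edge b z24",(256,383),2,24),
  ("foot top-side a s12",(290,250),2,24),("foot a' ",(328,263),2,12),("nose s80",(498,357),0,80),("nose z13",(498,357),2,13),("ring a z13",(402,294),2,13),("ring b z13",(388,383),2,13),("body low a",(330,278),2,13),("body low b",(315,370),2,13)]:
    print(n,dray(*p,k,v))
E
```

```text
lip inner corner top [-1.93 35.63  0.  ]
lip cornerbot [ -0.36 -36.7    0.  ]
pad end [15.84 35.97  0.  ]
pad52 [50.32 24.54  0.  ]
pad78 [78.47 24.91  0.  ]
foot edge a z24 [-2.62 16.66 24.  ]
foot edge b z24 [ -0.51 -19.86  24.  ]
foot top-side a s12 [11.44 22.79 24.  ]
foot a'  [16.74 18.45 12.  ]
nose s80 [80.    0.76 18.27]
nose z13 [77.23 -0.54 13.  ]
ring a z13 [44.46 12.8  13.  ]
ring b z13 [ 41.2 -14.4  13. ]
body low a [18.42 14.2  13.  ]
body low b [ 13.96 -15.08  13.  ]
```

Foot is at the lip (s ≈ -1.5±1.5) and y ≈ 0. I'll check the nose height by triangulating the gold nose marks across the side and wrist views.

```bash
python3 - <<'E'
from h import *
P=np.load("pics/w7.npy")
i,_=snap("side","s8");w=cv2.cvtColor(cv2.imread("pics/w7.png"),cv2.COLOR_BGR2HSV);h=cv2.cvtColor(i,cv2.COLOR_RGB2HSV)
def proj(n,X,P):
    c=calibration(n);p=P[:3,:3].T@(X-P[:3,3]);return np.array([c["cx"]-c["fx"]*p[0]/p[2],c["cy"]+c["fy"]*p[1]/p[2]])
S=np.array(calibration("side")["pose"])
for d in((0,0,0),(0,0,13),(42,0,13),(80,0,13),(80,0,18),(78,25,0)): print(d,"side",proj("side",O+Rd@d,S),"wrist",proj("wrist",O+Rd@d,P))
u,v=proj("side",O+Rd@[80,0,13],S).astype(int)
def cen(hsv,u,v,r):
    m=cv2.inRange(hsv[v-r:v+r,u-r:u+r],(10,90,90),(28,255,255));y,x=np.nonzero(m);print(len(x),np.c_[x+u-r,y+v-r][:40].tolist());return np.array([x.mean()+u-r,y.mean()+v-r])
cs=cen(h,u,v,12);cw=cen(w,*proj("wrist",O+Rd@[80,0,13],P).astype(int),9)
def d(n,p,P):
    c=calibration(n);return P[:3,:3]@np.array([(p[0]-c["cx"])/c["fx"],-(p[1]-c["cy"])/c["fy"],-1])
A,B=d("side",cs,S),d("wrist",cw,P)
t=np.linalg.lstsq(np.c_[A,-B],P[:3,3]-S[:3,3],rcond=None)[0]
x1,x2=S[:3,3]+A*t[0],P[:3,3]+B*t[1];print(cs,cw,x1,x2,"deck",Rd.T@((x1+x2)/2-O))
E
```

```text
(0, 0, 0) side [400.46 191.45] wrist [306.21 167.27]
(0, 0, 13) side [403.53 188.78] wrist [299.89 168.56]
(42, 0, 13) side [392.16 177.83] wrist [327.8  173.62]
(80, 0, 13) side [381.91 167.96] wrist [356.37 178.8 ]
(80, 0, 18) side [383.03 166.85] wrist [354.19 179.51]
(78, 25, 0) side [375.89 175.29] wrist [362.01 155.  ]
8 [[392, 174], [391, 175], [392, 175], [390, 176], [391, 176], [389, 177], [390, 177], [389, 178]]
39 [[357, 174], [356, 175], [357, 175], [358, 175], [352, 176], [353, 176], [354, 176], [355, 176], [356, 176], [357, 176], [358, 176], [352, 177], [353, 177], [354, 177], [355, 177], [356, 177], [357, 177], [358, 177], [352, 178], [353, 178], [354, 178], [355, 178], [356, 178], [353, 179], [354, 179], [355, 179], [354, 180], [355, 180], [354, 181], [355, 181], [354, 182], [355, 182], [353, 183], [354, 183], [355, 183], [356, 183], [353, 184], [354, 184], [355, 184]]
[390.5 176. ] [354.79 178.64] [ 516.99 -241.41   66.99] [ 540.54 -235.5    68.49] deck [57.83 -8.39 -0.52]
```

Consistent with axis height 13–16 mm: what matched in the side view was the gold ring at mid-body, not the nose. A light touch on the head with shut fingers will measure the height and seat it.

```bash
python3 - <<'E'
from h import *
on=tilt(np.radians(65),SY)
D=lambda s,z:O+Rd@np.array([s,0,z])
dk=lambda s:Rd.T@(np.array(s["tool_pos"])-O)
jaws.move_gripper(0,10)
arm.goto(D(62,110),on);arm.movel(D(62,50),80);arm.hold(.3)
print(arm.movel(D(62,22),10,force_limit=5));s=rep("touch");print(dk(s))
arm.movel(D(62,60),60);arm.movel(D(62,110),100);s=rep("")
snap("side","s9")
arm.goto([500,-228,270],down(np.pi/2));arm.hold(.5);i,P=snap("wrist","w9");rep("end")
a=cv2.imread("pics/w7.png").astype(int)[90:240,230:410];b=i[90:240,230:410,::-1].astype(int)
sh,_=cv2.phaseCorrelate(a.mean(2)[70:106,62:130].astype(np.float32),b.mean(2)[70:106,62:130].astype(np.float32));print("shift px",sh)
E
```

```text
True
touch t43.2 [ 515.26 -229.55   94.93] F [-3.84  1.36  5.66] gap 0.7 g 3.5
[62.06 -0.08 29.71]
 t44.5 [ 469.22 -227.42  160.36] F [-0.61  0.72 -0.88] gap 0.8 g 0.0
end t46.2 [ 499.99 -228.01  269.99] F [0.18 0.04 0.04] gap 0.3 g 0.0
shift px (-0.11571318765053462, -0.2514358773866334)
```

Contact at about 28 mm off the deck gives an axis height of about 14 mm. It is seated, did not shift, and the arm is clear. Handing in.

```bash
python3 -c "
from h import *
print(ticket.finish_job())"
```

```text
the job is handed in; nothing more can be done
None
```

I handed the job in at about 46 s on the robot's clock: the collar is open in its notch, the chuck was stood on the bench and regripped, and it now lies on the stand nose uphill with its foot at the lip. `finish_job()` gave no verdict; my last measurements put the chuck within the stated limits.

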